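# Measure the longer parcel on the counter's length gauge

## Robot

A 6-joint arm with a two-finger parallel gripper is mounted at the origin on the work surface. World frame = base frame: x ahead of the robot, y to its left, z up, the work surface at z = 0. Lengths are in m, angles in rad, forces in N, time in s.
With the tool pointing down it reaches from about 0.2 to 0.875 m from the base axis. Payload 3.4 kg.
Tool frame: the origin (TCP) lies on the centre line of the jaws, within the pads' length; the fingertips stand robot.nose_length ahead of it and the grasp point (between the pads) lies 6 mm ahead of it (robot.nose_length is the distance from the TCP to the fingertips, in m); z points along the fingers, y is the direction in which the jaws open and shut (so a half turn about z gives the same grasp; the last joint's range is limited). The gripper opens to 94 mm and grips with 3 to 60 N. Pads are 16 mm wide; open, the fingers measure 119 mm over their backs; the gripper's body (75 mm by 177 mm) begins 78 mm behind the grasp point.
Start: joints at [0.99, 0.276, 1.505, -0, 1.361, -0.121], TCP at [0.255, 0.515, 0.23] pointing down, gripper open.
Joint ranges: [-2.89, 2.89], [-0.75, 2.08], [0.22, 2.7], [-1.18, 4.32], [0.11, 2.71], [-2.7, 2.7]. Speed limits (rad/s): [2.57, 2.57, 3.14, 3.14, 3.14, 3.14].

## Interface

Orientations are given as a 3x3 rotation matrix whose columns are the frame's x, y, z axes.
In Python, from cell import robot, viewer, finish_job, nets gives the robot as it stands.
- The arm moves only by the tool drive_tool, never from a script. Its argument "deltas" is a list of rows, each a list of 4 numbers: the shift along the tool's x, y, z in cm, then the turn about the tool's z in degrees. In form: [[x, y, z, roll], ...]. A call has 1 to 20 rows; each row is the pose to reach, as a shift and turn from the pose commanded when the call began, along the tool's axes at that moment; what a row does not reach only later rows make up. A row lasts 1/10 s, in which the tool goes at most 50 mm and 8.59 degrees, less where a joint would pass 70% of its speed; a pose out of reach is approached as far as the arm can. A call with a gripper value outside its range is refused whole. "claw" is the opening, from -1 (shut) to 1 (fully open), set as the call begins (left out, the last holds). The fingers move at their own pace and stop on an object; "squeeze" is the grip in N (left out, the last holds). Time passes only in rows, so rows that repeat a pose let the fingers close. It gives the time, the measured TCP pose, the force and the opening at its end, in the units of the state.
- robot.observe(): the state, without advancing time (a new reading comes with each control period).
- viewer.camera(name): name is "scene" or "top" or "wrist"; returns the picture (480x640x3 uint8, red, green, blue); there is no depth.
- viewer.camera_info(name): a dict with "intrinsics" (3x3 intrinsics, pixels), "rvec" (rotation vector, rad) and "tvec" (3), from world to camera coordinates, as OpenCV has them. Camera axes: x right, y down, z forward; pixel columns grow to the right and rows downward; lengths in m; the calibration is good to about 2 mm. A picture is of the moment at which its call begins: read the wrist's pose just before it. camera_info takes no time and is no camera call; for the wrist camera it gives the pose at the moment of the call.
- finish_job(): hands the job in, once; it reports no verdict.
Trained networks look in the newest picture that a camera, given by its name, has taken for a name from the list of things; names that differ only in an ending like _2 or _b are one class to them, and where a whole thing is asked for, a point or a joint stands for the part that bears it (a point fixed in the world has none). Each returns a list of dicts, best first, with "p" (0 to 1); they miss things now and then, are a little off and sometimes report something else, mostly with a low value. They report only what shows in the picture. A call takes as long as a camera call. They do not tell look-alikes from the thing itself.
- nets.trace(target, camera): "region" (480x640 bool, what is visible of it).
- nets.landmark_of(target, camera): "point" ([x, y, z] in m, in the coordinates of the camera as it stood for that picture, good to about 4 mm: a listed point, or the origin of a listed thing).
The state is a dict: "t": time; "joints": joint angles; "dq": joint speeds; "effort": joint torques, N m; "tcp_pos": TCP position; "eef_rot": TCP orientation; "ft_force": force on the tool from outside, world axes, zero at the start; "torque": the same for the moment, N m; "finger_gap": opening from 0.0 (shut) to 1.0 (fully open).
Only numpy, scipy, OpenCV 4.12 (cv2) and the standard library are available. Lean on these libraries where they do the work, as an engineer would, in place of code of your own. Each camera call takes 0.05 s, during which the arm holds its last target. There are 200 camera calls.

## Task

On the parcel-measuring board, find the longer of the two parcels and slide the jaw of its lane along until that parcel is snug between the jaw and the board's end stop, as for reading its length: no gap left at either end. Leave the other lane's jaw where it is, and let go of the jaw at the end.

Things in the scene. Friction and masses are not known exactly. Their poses are not given: they have to be found in the camera images.
- gauge: fixed aluminium board, 320 mm (its x) by 470 mm (y), 12 thick; origin: centre of underside, on the bench. Two lanes along its y, centred at x = -78 mm (near) and +78 mm (far), a low ridge between. A 50 mm high steel stop crosses the -y end, inner face at y = -200 mm. In each lane a parcel lies lengthwise, short of the stop; on its +y side waits a sliding jaw. Yaw within 15 degrees.
- near_jaw_knob (a point): near lane's jaw: centre of its upright black round knob, 30 mm across, 72 to 125 mm above the bench (point: 102). Axes as the board's. Jaw plate: steel, 100 mm wide, top 67 mm above the bench, face 30 mm from the knob axis towards the stop. Slides only along board y, moves at about 3 N, stays where left; the knob starts at board y = 100 to 180 mm.
- far_jaw_knob (a point): the same point on the knob of the identical jaw in the far lane; same sizes, heights and behaviour
- long_parcel_centre (a point): centre of the longer parcel: taped cardboard box, 180 mm long (its y, along the lane, within 2 degrees), 95 wide, 60 high, 0.4 to 0.9 kg, top 72 mm above the bench. It lies in either lane, its end 20 to 50 mm short of the stop; under 15 N slides it. The other lane's parcel looks alike but is 110 mm long.
Not all that is in view belongs to the job. What is shaped like the part that bears long_parcel_centre but purple is not meant.

How it is judged:
By the outcome, as a careful person would: the job done as asked, in the order asked, and still so for the second after the job is handed in, with the robot touching nothing.
It also fails if it takes over 30 s, if anything falls off the work surface, if the arm or the gripper's body presses on something with over 40 N, if the wrist force passes 120 N, or if a joint passes its speed limit or range.

## Working session

There is one attempt and no reset: what is moved stays moved. The work goes in short steps, Python scripts to look and compute and a tool call to move; the robot and the scene stay as the last step left them, time stands still between calls to the robot, and variables do not carry over. Pictures are saved under pics/ and viewed, about 8 in all and at most 12, crops included, and the job is handed in when it is done.

Besides the shell and the picture viewer there is one more tool, called by a JSON object that holds its "op" and its "data", one argument or row to a line. drive_tool: Moves the arm, as the interface text tells. Its arguments: {"type":"object","properties":{"deltas":{"type":"array"},"claw":{"type":"number"},"squeeze":{"type":"number"}},"required":["deltas"]}

```bash
mkdir -p pics; cat > h.py <<'E'
import numpy as np, cv2
from cell import robot, viewer, finish_job, nets
def cam(name):
    i=viewer.camera_info(name); R=cv2.Rodrigues(np.array(i["rvec"],float))[0]
    return np.array(i["intrinsics"],float),R,np.array(i["tvec"],float).ravel()
def shot(name,fn=None):
    c=cam(name); im=viewer.camera(name)
    if fn: cv2.imwrite("pics/"+fn,im[:,:,::-1])
    return im,c
def toworld(p,c): return c[1].T@(np.array(p)-c[2])
def proj(P,c):
    return cv2.projectPoints(np.atleast_2d(np.array(P,float)),cv2.Rodrigues(c[1])[0],c[2],c[0],None)[0].reshape(-1,2)
def ray(uv,c,z):
    d=c[1].T@np.linalg.inv(c[0])@np.array([uv[0],uv[1],1.]); o=-c[1].T@c[2]
    return o+d*(z-o[2])/d[2]
E
python3 - <<'E'
from h import *
np.set_printoptions(precision=4,suppress=True)
ims=[]
for n in ["scene","top"]:
    im,c=shot(n); ims.append(im)
    for t in ["gauge","near_jaw_knob","far_jaw_knob","long_parcel_centre"]:
        for r in nets.landmark_of(t,n)[:4]:
            w=toworld(r["point"],c); print(n,t,round(r["p"],2),w,proj(w,c)[0].round())
    cv2.imwrite(f"pics/{n}1.png",im[:,:,::-1])
s=robot.observe(); print(s["t"],s["tcp_pos"],s["eef_rot"],s["ft_force"],robot.nose_length)
E
```

```text
scene gauge 0.72 [ 0.5627 -0.0697 -0.0007] [263. 293.]
scene near_jaw_knob 0.8 [0.4843 0.0331 0.1009] [309. 239.]
scene far_jaw_knob 0.79 [0.6382 0.059  0.102 ] [319. 300.]
scene long_parcel_centre 0.8 [ 0.2302 -0.2991  0.0298] [183. 172.]
scene long_parcel_centre 0.77 [0.2782 0.246  0.0312] [399. 189.]
scene long_parcel_centre 0.72 [ 0.4875 -0.1442  0.0432] [232. 254.]
top gauge 0.98 [ 0.5602 -0.0669 -0.0005] [377. 168.]
top near_jaw_knob 0.62 [0.4814 0.0366 0.1035] [327. 196.]
top far_jaw_knob 0.79 [0.6373 0.0569 0.101 ] [315. 113.]
top long_parcel_centre 0.94 [ 0.4888 -0.1381  0.0402] [417. 198.]
top long_parcel_centre 0.85 [ 0.223  -0.2948  0.0337] [504. 337.]
top long_parcel_centre 0.57 [0.275  0.2514 0.0298] [215. 310.]
0.5 [0.2552 0.5153 0.2305] [[-0.8961  0.4438  0.    ]
 [ 0.4438  0.8961  0.    ]
 [-0.      0.     -1.    ]] [-0.0502  0.6669 -0.6286] 0.025
```

View pics/scene1.png

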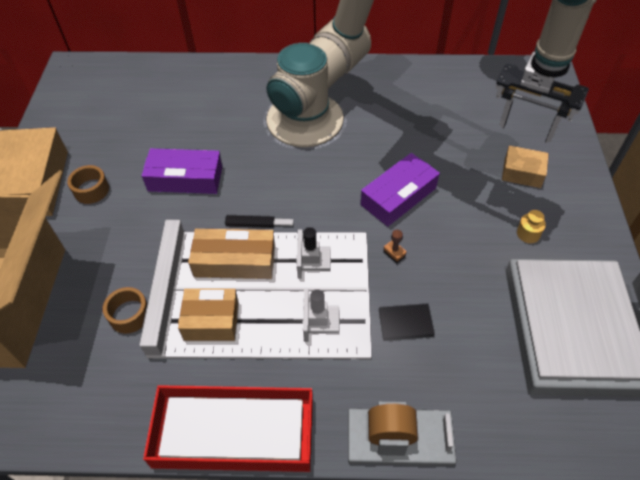

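View pics/top1.png

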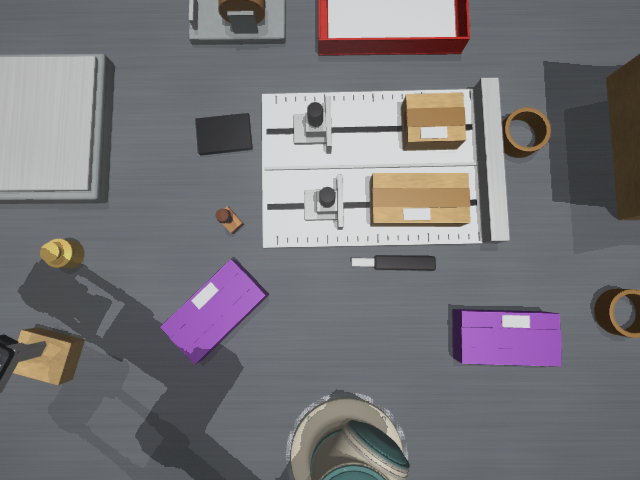

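The scene shows the board with two brown parcels. The longer one is in the near lane, at scene (232,254) and top (420,198). The shorter one is in the far lane, at scene (210,313) and top (435,120). Two purple look-alikes lie off the board, at top (214,310) and (510,337).

Knobs that could be confused are near at top (327,197), far at top (315,113), and a brown stamp at top (225,216). My choice is the near lane's jaw.

```bash
python3 - <<'E'
from h import *
np.set_printoptions(precision=4,suppress=True)
im,ct=shot("top"); cs=cam("scene")
crop=cv2.resize(im[70:260,250:520],None,fx=2.9,fy=2.9,interpolation=cv2.INTER_CUBIC); cv2.imwrite("pics/crop1.png",crop[:,:,::-1])
M=lambda c:c[0]@np.hstack([c[1],c[2][:,None]])
viewer.camera("scene")
def cen(n,t,c):
    m=nets.landmark_of(t,n)[0]; return proj(toworld(m["point"],c),c)[0]
for t in ["near_jaw_knob","far_jaw_knob"]:
    a,b=cen("top",t,ct),cen("scene",t,cs)
    X=cv2.triangulatePoints(M(ct),M(cs),a.reshape(2,1),b.reshape(2,1)).ravel(); print(t,a,b,X[:3]/X[3])
# board yaw: dark slot pixels left of jaws and all, plane z=.012
g=im.astype(int).sum(2)
for nm,rows,cols in [("far",(120,140),[(268,292),(335,400)]),("near",(198,216),[(268,302),(345,368)])]:
    P=[]
    for a,b in cols:
        for u in range(a,b):
            col=g[rows[0]:rows[1],u]; w=np.clip(300-col,0,None)
            if w.sum()>100: P.append(ray((u,rows[0]+(w*np.arange(len(w))).sum()/w.sum()),ct,.012)[:2])
    vx,vy,x,y=cv2.fitLine(np.array(P,np.float32),cv2.DIST_HUBER,0,.01,.01).ravel()
    print(nm,"yaw deg",np.degrees(np.arctan2(-vx/vy,1)),x,y,len(P))
for nm,uv,z in [("parcel +y end",(372,198),.072),("parcel -y end",(469,198),.072),("short +y",(404,120),.072),("short -y",(465,120),.072),("stop top inner",(481,200),.062)]: print(nm,ray(uv,ct,z))
E
```

```text
near_jaw_knob [326.6185 196.5208] [309.5554 237.2139] [0.4811 0.0352 0.1028]
far_jaw_knob [313.6505 113.9839] [318.4791 298.3677] [0.6349 0.0589 0.1044]
far yaw deg 0.82381386 0.637341 0.03243137 89
near yaw deg 0.77723205 0.48056194 0.08303324 57
parcel +y end [ 0.4835 -0.0479  0.072 ]
parcel -y end [ 0.4823 -0.2285  0.072 ]
short +y [ 0.634  -0.1115  0.072 ]
short -y [ 0.633  -0.2273  0.072 ]
stop top inner [ 0.4802 -0.2542  0.062 ]
```

View pics/crop1.png

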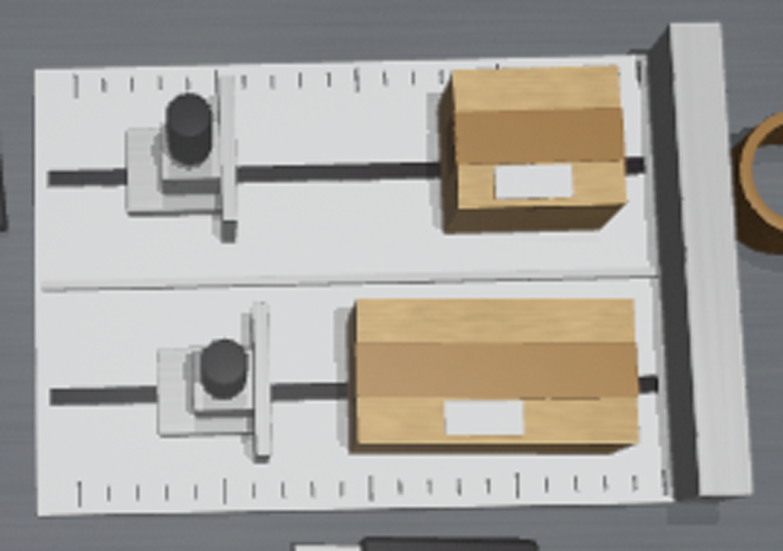

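The crop shows the near-lane parcel is clearly the longer one: the pixel ends give 180 mm against about 115 mm. It sits about 40 mm short of the stop, and the near knob is at crop (223,367). The near knob comes out at (0.481, 0.035, 0.103) and board yaw at about 0.8°. Next I move above the near knob with the jaws opening along board y.

{"op": "drive_tool", "data": {
  "deltas": [
    [-2,-1.6,0,-2],
    [-5,-4,0,-4],
    [-8.5,-6.7,0,-7],
    [-12,-9.5,0,-10],
    [-15.5,-12.3,0,-13],
    [-19,-15,0,-16],
    [-22.5,-17.9,0,-19],
    [-26,-20.6,0,-22],
    [-30,-23.8,0,-25],
    [-34,-27,0,-27],
    [-37.5,-29.8,0,-27],
    [-40,-31.8,0,-27],
    [-41.2,-32.7,0,-27],
    [-41.5,-33,0,-27],
    [-41.5,-33,0,-27]
  ],
  "claw": 1
}}

```text
t: 2.3
tcp_pos: [0.4803, 0.036, 0.2303]
eef_rot: [[-1.0, -0.011, -0.001], [-0.011, 1.0, 0.001], [0.001, 0.001, -1.0]]
ft_force: [-0.3, 0.3, 0.8]
finger_gap: 1.001
```

```bash
python3 - <<'E'
from h import *
np.set_printoptions(precision=4,suppress=True)
im,c=shot("wrist")
for t in ["near_jaw_knob","far_jaw_knob","gauge","long_parcel_centre"]:
    for r in nets.landmark_of(t,"wrist")[:2]:
        w=toworld(r["point"],c); print(t,round(r["p"],2),w,proj(w,c)[0])
o=im.copy()
for z in (.102,.125):
    u=proj([.481,.035,z],c)[0]; cv2.drawMarker(o,tuple(int(v) for v in u),(255,0,0),0,12,1)
cv2.imwrite("pics/w1.png",o[:,:,::-1])
E
```

```text
near_jaw_knob 0.79 [0.4772 0.0322 0.104 ] [316.0147 239.7713]
far_jaw_knob 0.69 [0.6367 0.0572 0.1068] [347.0258 442.5458]
gauge 0.56 [ 0.5593 -0.0665  0.0007] [214.4008 295.8034]
gauge 0.25 [0.4764 0.0365 0.1059] [322.3349 239.2927]
long_parcel_centre 0.89 [ 0.4874 -0.1403  0.0456] [106.0835 232.747 ]
```

View pics/w1.png

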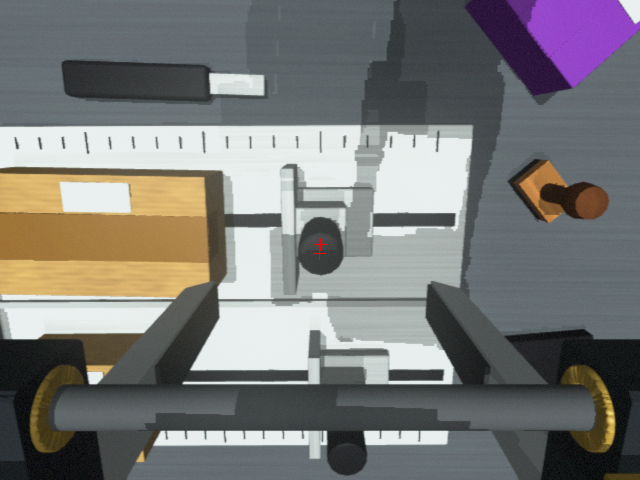

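The wrist view shows the near knob at (321,248), where my estimate projects, with the fingers straddling it along the lane. I'll descend.

{"op": "drive_tool", "data": {
  "deltas": [
    [0,0,2,0],
    [0,0,5,0],
    [0,0,8,0],
    [0,0,10,0],
    [0,0,11.5,0],
    [0,0,11.9,0],
    [0,0,11.9,0]
  ]
}}

```text
t: 3.25
tcp_pos: [0.4803, 0.036, 0.1113]
eef_rot: [[-1.0, -0.012, -0.001], [-0.012, 1.0, 0.0], [0.001, 0.0, -1.0]]
ft_force: [-0.1, -0.1, -0.4]
finger_gap: 0.998
```

{"op": "drive_tool", "data": {
  "deltas": [
    [0,0,0,0],
    [0,0,0,0],
    [0,0,0,0],
    [0,0,0,0],
    [0,0,0,0],
    [0,0,0,0],
    [0,0,0,0],
    [0,0,0,0]
  ],
  "claw": -1,
  "squeeze": 20
}}

```text
t: 4.05
tcp_pos: [0.4807, 0.0354, 0.1115]
eef_rot: [[-1.0, -0.011, 0.0], [-0.011, 1.0, 0.0], [-0.0, 0.0, -1.0]]
ft_force: [-0.2, 0.6, -0.1]
finger_gap: 0.359
```

{"op": "drive_tool", "data": {
  "deltas": [
    [0,-0.2,0,0],
    [0,-0.6,0,0],
    [0,-1.1,0,0],
    [0,-1.6,0,0],
    [0,-2.1,0,0],
    [0,-2.6,0,0],
    [0,-3.1,0,0],
    [0,-3.6,0,0],
    [0,-4,0,0],
    [0,-4,0,0]
  ]
}}

```text
t: 5.05
tcp_pos: [0.4812, -0.0056, 0.1114]
eef_rot: [[-1.0, -0.011, 0.0], [-0.011, 1.0, -0.001], [-0.0, -0.001, -1.0]]
ft_force: [0.8, -0.9, -0.6]
finger_gap: 0.315
```

{"op": "drive_tool", "data": {
  "deltas": [
    [0,-0.2,0,0],
    [0,-0.5,0,0],
    [0,-0.8,0,0],
    [0,-1.1,0,0],
    [0,-1.5,0,0],
    [0,-1.9,0,0],
    [0,-2.3,0,0],
    [0,-2.7,0,0],
    [0,-3.1,0,0],
    [0,-3.5,0,0],
    [0,-3.9,0,0],
    [0,-4.2,0,0]
  ]
}}

```text
t: 6.25
tcp_pos: [0.4818, -0.0455, 0.1114]
eef_rot: [[-1.0, -0.011, 0.001], [-0.011, 1.0, 0.003], [-0.001, 0.003, -1.0]]
ft_force: [1.7, 7.9, -1.2]
finger_gap: 0.317
```

```bash
python3 - <<'E'
from h import *
im,c=shot("top")
crop=cv2.resize(im[150:260,300:520],None,fx=3.6,fy=3.6,interpolation=cv2.INTER_CUBIC); cv2.imwrite("pics/crop2.png",crop[:,:,::-1])
s=robot.observe();print(s["tcp_pos"],s["ft_force"],s["torque"])
E
```

```text
[ 0.48179731 -0.0460452   0.11142652] [ 2.76813772  5.41602996 -1.0510259 ] [ 0.82521523 -0.37351828 -0.00376692]
```

View pics/crop2.png

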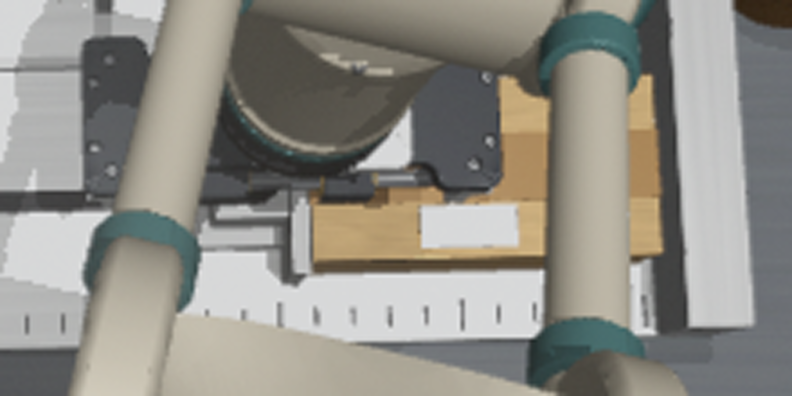

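The crop shows the jaw face against the parcel's +y end at (305,235), with a gap still left at the stop (660,250). Push force is about 8 N. I'll continue in small steps with a firmer grip.

{"op": "drive_tool", "data": {
  "deltas": [
    [0,-0.1,0,0],
    [0,-0.3,0,0],
    [0,-0.5,0,0],
    [0,-0.7,0,0],
    [0,-0.8,0,0]
  ],
  "squeeze": 50
}}

```text
t: 6.8
tcp_pos: [0.4819, -0.0536, 0.1114]
eef_rot: [[-1.0, -0.011, 0.001], [-0.011, 1.0, 0.002], [-0.001, 0.002, -1.0]]
ft_force: [2.2, 6.1, -1.3]
finger_gap: 0.31
```

{"op": "drive_tool", "data": {
  "deltas": [
    [0,-0.1,0,0],
    [0,-0.2,0,0]
  ]
}}

```text
t: 7.0
tcp_pos: [0.4819, -0.0555, 0.1114]
eef_rot: [[-1.0, -0.011, 0.001], [-0.011, 1.0, 0.003], [-0.001, 0.003, -1.0]]
ft_force: [2.6, 6.5, -2.3]
finger_gap: 0.314
```

{"op": "drive_tool", "data": {
  "deltas": [
    [0,-0.1,0,0],
    [0,-0.2,0,0]
  ]
}}

```text
t: 7.2
tcp_pos: [0.482, -0.0575, 0.1115]
eef_rot: [[-1.0, -0.011, 0.001], [-0.011, 1.0, 0.003], [-0.001, 0.003, -1.0]]
ft_force: [1.9, 6.4, -1.6]
finger_gap: 0.311
```

{"op": "drive_tool", "data": {
  "deltas": [
    [0,-0.1,0,0],
    [0,-0.2,0,0]
  ]
}}

```text
t: 7.4
tcp_pos: [0.482, -0.0595, 0.1115]
eef_rot: [[-1.0, -0.011, 0.001], [-0.011, 1.0, 0.003], [-0.001, 0.003, -1.0]]
ft_force: [2.1, 6.2, -1.5]
finger_gap: 0.309
```

{"op": "drive_tool", "data": {
  "deltas": [
    [0,-0.1,0,0],
    [0,-0.2,0,0]
  ]
}}

```text
t: 7.6
tcp_pos: [0.482, -0.0601, 0.1114]
eef_rot: [[-1.0, -0.01, 0.001], [-0.01, 1.0, 0.005], [-0.001, 0.005, -1.0]]
ft_force: [3.0, 13.3, -0.0]
finger_gap: 0.314
```

Force is rising, so the parcel has reached the stop. I'll press a little more.

{"op": "drive_tool", "data": {
  "deltas": [
    [0,-0.1,0,0],
    [0,-0.1,0,0]
  ]
}}

```text
t: 7.8
tcp_pos: [0.482, -0.0602, 0.1114]
eef_rot: [[-1.0, -0.01, 0.001], [-0.01, 1.0, 0.007], [-0.001, 0.007, -1.0]]
ft_force: [3.6, 13.6, -0.1]
finger_gap: 0.312
```

{"op": "drive_tool", "data": {
  "deltas": [
    [0,-0.1,0,0],
    [0,-0.2,0,0],
    [0,-0.2,0,0]
  ]
}}

```text
t: 8.1
tcp_pos: [0.482, -0.0603, 0.1114]
eef_rot: [[-1.0, -0.009, 0.001], [-0.009, 1.0, 0.011], [-0.001, 0.011, -1.0]]
ft_force: [5.2, 20.5, 0.8]
finger_gap: 0.312
```

{"op": "drive_tool", "data": {
  "deltas": [
    [0,-0.1,0,0],
    [0,-0.2,0,0],
    [0,-0.2,0,0],
    [0,-0.2,0,0]
  ]
}}

```text
t: 8.5
tcp_pos: [0.4819, -0.0603, 0.1114]
eef_rot: [[-1.0, -0.008, 0.001], [-0.008, 1.0, 0.014], [-0.001, 0.014, -1.0]]
ft_force: [4.3, 25.8, 1.2]
finger_gap: 0.316
```

{"op": "drive_tool", "data": {
  "deltas": [
    [0,0,0,0],
    [0,0,0,0],
    [0,0,0,0],
    [0,0,0,0],
    [0,0,0,0],
    [0,0,0,0],
    [0,0,0,0],
    [0,0,0,0]
  ],
  "claw": 1
}}

```text
t: 9.3
tcp_pos: [0.4818, -0.0677, 0.1115]
eef_rot: [[-1.0, -0.011, -0.0], [-0.011, 1.0, -0.0], [0.0, -0.0, -1.0]]
ft_force: [-0.2, 0.3, 0.6]
finger_gap: 0.96
```

Released, with no force left. I'll rise and move well back toward +y to clear the camera view.

{"op": "drive_tool", "data": {
  "deltas": [
    [0,0.3,-0.5,0],
    [0,0.7,-2,0],
    [0,0.7,-5,0],
    [0,0.7,-8,0],
    [0,0.7,-11,0],
    [0,3,-12,0],
    [0,7,-12,0],
    [0,11,-12,0],
    [0,15,-12,0],
    [0,19,-12,0],
    [0,23,-12,0],
    [0,27,-12,0],
    [0,30,-12,0],
    [0,32,-12,0],
    [0,32,-12,0]
  ]
}}

```text
t: 10.8
tcp_pos: [0.4778, 0.2549, 0.2316]
eef_rot: [[-1.0, -0.015, 0.0], [-0.015, 1.0, 0.001], [-0.0, 0.001, -1.0]]
ft_force: [-0.3, 0.0, 0.1]
finger_gap: 1.001
```

```bash
python3 - <<'E'
from h import *
np.set_printoptions(precision=4,suppress=True)
im,c=shot("top"); sc,_=shot("scene")
a=cv2.resize(im[70:260,250:520],(780,549),interpolation=cv2.INTER_CUBIC); cv2.imwrite("pics/crop3.png",a[:,:,::-1])
a=cv2.resize(sc[210:370,135:380],(780,509),interpolation=cv2.INTER_CUBIC); cv2.imwrite("pics/crop4.png",a[:,:,::-1])
for n in ("top","scene"):
  for t in ["near_jaw_knob","far_jaw_knob","long_parcel_centre"]:
    r=nets.landmark_of(t,n)
    for q in r[:3]: print(n,t,round(q["p"],2),toworld(q["point"],cam(n)))
s=robot.observe();print(s["t"],s["tcp_pos"])
E
```

```text
top near_jaw_knob 0.69 [ 0.4844 -0.0597  0.1014]
top near_jaw_knob 0.21 [ 0.5601 -0.0652  0.0019]
top far_jaw_knob 0.87 [0.6361 0.0589 0.1022]
top long_parcel_centre 0.86 [ 0.2235 -0.2931  0.0306]
top long_parcel_centre 0.73 [0.276  0.2528 0.0313]
top long_parcel_centre 0.66 [ 0.4859 -0.1759  0.0408]
scene near_jaw_knob 0.95 [ 0.4861 -0.0614  0.1005]
scene far_jaw_knob 0.91 [0.6395 0.0599 0.1038]
scene long_parcel_centre 0.88 [ 0.2267 -0.3013  0.0296]
scene long_parcel_centre 0.8 [0.2787 0.2444 0.0313]
scene long_parcel_centre 0.73 [ 0.4923 -0.1818  0.0385]
11.2 [0.4783 0.2515 0.2316]
```

View pics/crop3.png

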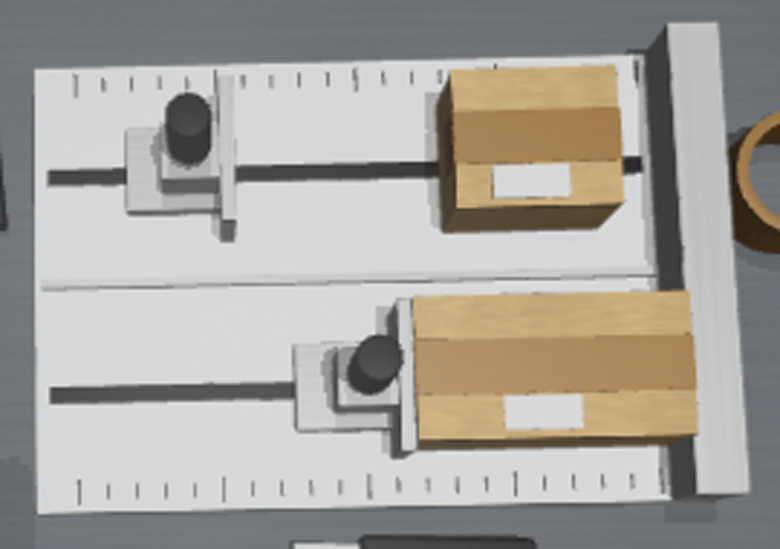

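View pics/crop4.png

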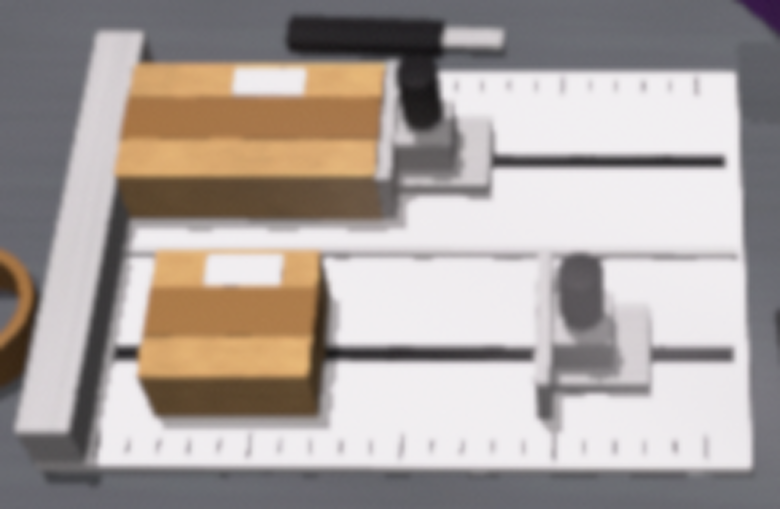

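In both views the long parcel is against the stop at top crop (693,360) and the jaw plate is against its other end at (410,370). The far jaw hasn't moved. I'm handing the job in.

```bash
python3 -c "
from cell import finish_job
print(finish_job())"
```

```text
the job is handed in; nothing more can be done
None
```

I found the longer parcel (180 mm) in the near lane. I gripped that lane's jaw knob and slid it about 96 mm until the parcel was snug between the jaw and the end stop. I then opened the gripper and moved the arm clear, finishing at about 11 s of the 30 s allowed.

- **Snug fit:** the push force was about 6 N while the parcel slid, then rose to about 26 N with no further movement. That shows the parcel was firmly against the stop before I let go.
- **After release:** the top and scene pictures show no gap at either end. The networks put the near knob at y ≈ -0.060, where the gripper left it, so the jaw did not spring back.
- **Other lane:** the far jaw and the short parcel have not moved, to within measurement error.
- **Disagreements:** none of the checks failed. The networks scored the purple look-alikes above the real parcel in the final pictures, but I chose by colour and lane. Their readings of the parcel centre differed by about 6 mm between the two cameras.

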